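# Wedge the crystal gluing tray level

### The arm

A 7-joint arm with a two-finger parallel gripper is mounted at the origin on the work surface. World frame = base frame: x ahead of the robot, y to its left, z up, the work surface at z = 0. Lengths are in m, angles in rad, forces in N, time in s.
With the tool pointing down it reaches from about 0.4 to 0.875 m from the base axis. Payload 6.5 kg.
Tool frame: the origin (TCP) lies midway between the tips of the shut fingers; the grasp point (between the pads) lies 19 mm behind it; z points along the fingers, x is the direction in which the jaws open and shut, and the axes are right-handed (so a half turn about z gives the same grasp; the last joint's range is limited). The gripper opens to 85 mm and grips with 20 to 120 N. Pads are 22 mm wide; open, the fingers measure 114 mm over their backs; the gripper's body (76 mm by 85 mm) begins 54 mm behind the grasp point. The pads swing forward as they close: fully open they stand 13 mm farther back than shut.
Start: joints at [1.235, 0.536, -0.004, 1.538, 0.003, 1.067, -0.071], TCP at [0.173, -0.626, 0.231] pointing down, gripper open.
Joint ranges: [-2.7, 2.7], [-0.37, 2.16], [-1.27, 1.26], [0.24, 2.4], [-1.31, 4.45], [0.19, 1.91], [-2.76, 2.76]. Speed limits (rad/s): [2.39, 2.39, 3.14, 3.14, 3.14, 3.14, 3.14].

### API

Orientations are given as a unit quaternion [x, y, z, w].
In Python, from workcell import * gives the robot as it stands. The module is installed in compiled form; this text tells all that it offers.
- The arm moves only by the shell command python3 -m crank 'ROWS' [FORCE]. ROWS is JSON, a list of rows, each a list of 7 numbers: the shift along the world's x, y, z in cm, then the turn, a rotation vector about the world's x, y, z in rad, then the opening, from 0 (shut) to 1 (fully open). In form: [[dx, dy, dz, rx, ry, rz, grip], ...]. A call has 1 to 10 rows; each row shifts and turns the commanded pose from where the row before left it; what a row does not reach is not made up. A row lasts 1/12 s, in which the tool goes at most 41.7 mm and 7.16 degrees, less where a joint would pass 70% of its speed; a pose out of reach is approached as far as the arm can. A call is refused whole if a number of a shift passes 4.17 or a number of a turn 0.125, either way. A call with a gripper value outside its range is refused whole. The fingers move at their own pace and stop on an object; FORCE is the grip in N (left out, the last holds). Time passes only in rows, so rows that do not move let the fingers close. It gives the time, the measured TCP pose, the force and the opening at its end, in the units of the state.
- state(): the state, without advancing time (a new reading comes with each control period).
- get_image(name): name is "scene" or "top"; returns a dict with "image" (480x640x3 uint8, blue, green, red), "fx", "fy", "cx", "cy" (pixels), "R" (3x3) and "t" (3): a world point X has camera coordinates R X + t. Camera axes: x right, y down, z forward; pixel columns grow to the right and rows downward; lengths in m; the calibration is good to about 2 mm. A picture is of the moment at which its call begins. There is no depth.
- finish_job(): hands the job in, once; it reports no verdict.
Trained networks look in a picture, given as the dict that the camera call returned (one of the last four; its "shot" number tells which), for a name from the list of things; names that differ only in an ending like _2 or _b are one class to them, and where a whole thing is asked for, a point or a joint stands for the part that bears it (a point fixed in the world has none). Each returns a list of dicts, best first, with "p" (0 to 1); they miss things now and then, are a little off and sometimes report something else, mostly with a low value. They report only what shows in the picture. A call takes as long as a camera call. They do not tell look-alikes from the thing itself.
- find_in(picture, thing): "pixel" ([column, row] in pixels, amid what is visible of it).
- landmark_of(picture, thing): "pixel" ([column, row] in pixels: a listed point, or the origin of a listed thing).
The state is a dict: "time": time; "joints": joint angles; "dq": joint speeds; "tau": joint torques, N m; "tool_pos": TCP position; "orientation": TCP orientation; "ft_force": force on the tool from outside, world axes, zero at the start; "moment": the same for the moment, N m; "gripper_width": finger opening in m.
Only numpy, scipy, OpenCV 4.12 (cv2) and the standard library are available. Lean on these libraries where they do the work, as an engineer would, in place of code of your own. Each camera call takes 0.05 s, during which the arm holds its last target.

### The job

The tray of crystal drops on its stand has sagged at its free edge and the glue will run. Take the wooden wedge, start its thin end under the middle of the sagging edge and, with the wedge flat on the bench and pointing straight in, push it until the tray is level against its stops and the wedge is jammed firmly tight, but do not ram it, do not touch the tray with the robot, and leave the other things where they are.

Things in the scene. Friction and masses are not known exactly. Their poses are not given: they have to be found in the camera images.
- wedge: plain light-wood wedge, 109 mm long, 28 mm wide, 70 g. Origin: middle of its flat underside; x points to the thin end (x = +54.5 mm), z up. From the thin end, 4 mm thick, the top slopes up evenly (1 in 3) to 31 mm thick 81 mm further back; the last 28 mm (x = -54.5 to -26.5 mm) are an upright grip block 28 mm wide, 36 mm high.
- wedge_tip (a point): the middle of the wedge's thin end, at its underside. Sole and slope are waxed (friction 0.24 to 0.36): the wedge stays where it is jammed
- wedge_grip (a point): centre of the wedge's grip block, 20 mm above its underside; the block's back face is 14 mm behind it
- stand: plywood stand fixed to the bench, 244 mm long, 256 mm wide, open at its front, where the tray's free edge hangs between two posts (184 mm apart at their narrowest). Origin: middle of the stand at bench level; x points from the free edge (x = -100 mm) to the hinge (x = +100 mm): the wedge is pushed along the stand's +x; z up.
- tray: dark wooden tray 204 x 222 x 12 mm, 0.5 to 0.8 kg, with six glass drops glued on (up to 40 mm above the hinge; none within 55 mm of the free edge), hinged to the stand at its back. Origin: middle of the hinge line, 38 mm above the stand's origin; x towards the hinge, z up, vertical when level. Sagging, it is 0.07 rad off level on low rests; it rises only to level, stopped by two lips.
- tray_edge (a point): middle of the tray's underside at its free edge: 18 mm above the bench sagging, 32 mm level. Right below it a round steel bar (8 mm thick, 178 mm long), on which the wedge bears, hangs on set screws whose setting is not measured: the bar's lowest line is 4 to 12 mm below this point, so how far the wedge must go in cannot be known beforehand
- offcut: loose straight block of the same wood, 80 x 30 x 22 mm, not tapered: leave it. Origin: middle of its underside
- jar: loose clear jar with a steel cap, 52 mm wide, 65 mm high: leave it. Origin: middle of its underside
- drop_box: loose open cardboard box 130 x 130 x 40 mm of amber glass drops: leave it. Origin: middle of its underside
- stop_lip (a point): middle of the underside of one of the two steel lips (on the front posts) that stop the tray when level. Until then sliding the wedge takes only 3 to 7 N; at the stop the push climbs steeply, each 1 N of push making 1 to 1.4 N of squeeze between wedge and tray. Firmly tight is 16 to 20 N of push; over 26 N of squeeze is ramming
There are look-alikes about, which are no part of the job. What is shaped like the wedge but black, green or red is not meant.

How it is judged:
On the way:
1. the wedge's thin end is under the middle of the free edge while the tray still sags (x of wedge_tip in the frame of stand above -0.1 m and y of wedge_tip in the frame of stand between -0.03 and 0.03 m and angle between tray's own z axis and vertical above 0.05 rad), for 0.05 s.
At the end, for the whole second after the job is handed in: The tray is level to 0.01 rad, the wedge bears on it with more than 10 N (firmly tight, well over the tray's weight), the wedge lies flat on the bench (within 0.05 rad and 3 mm), its thin end within 30 mm of the middle line and its length within 0.2 rad of straight in, wedge and tray at rest (angle between tray's own z axis and vertical below 0.01 rad and contact force between wedge and tray above 10 N and y of wedge_tip in the frame of stand between -0.03 and 0.03 m and angle between the x axis of wedge and the x axis of stand, either way round below 0.2 rad and angle between wedge's own z axis and vertical below 0.05 rad and height (world z) of wedge below 0.003 m and linear speed of wedge below 0.005 m/s and angular speed of tray below 0.02 rad/s); the robot touches nothing.
It fails at once if the wedge is rammed: more than 26 N between wedge and tray (contact force between wedge and tray above 26 N).
It fails at once if the robot touches the tray with more than 1 N (contact force between any of the fingers, the arm and tray above 1 N).
It fails at once if a bystander is moved more than 20 mm (distance of any of offcut, jar, drop_box from where it was at the start of the episode above 0.02 m).
It also fails if it takes over 61 s, if anything falls off the work surface, if the arm or the gripper's body presses on something with over 40 N, if the wrist force passes 120 N, or if a joint passes its speed limit or range.

## Working session

There is one attempt and no reset: what is moved stays moved. The work goes in short steps, Python scripts to look and compute and a shell command to move; the robot and the scene stay as the last step left them, time stands still between calls to the robot, and variables do not carry over. Pictures are saved under pics/ and viewed, and the job is handed in when it is done.

```bash
mkdir -p pics; ls
python3 - <<'E'
from workcell import *
import cv2,json
s=state();print({k:(v if not hasattr(v,'__len__') else [round(float(x),3) for x in v]) for k,v in s.items()})
for n in("scene","top"):
    p=get_image(n);cv2.imwrite(f"pics/{n}0.png",p["image"]);print(n,p["fx"],p["cx"],p["cy"],p["R"],p["t"],p["shot"])
    for th in("wedge","wedge_tip","wedge_grip","stand","tray","tray_edge","offcut","jar","drop_box","stop_lip"):
        print(th,[(d["pixel"],round(d["p"],2)) for d in landmark_of(p,th)][:5])
E
```

```text
pics
{'time': 0.0, 'joints': [1.235, 0.537, -0.004, 1.539, 0.003, 1.067, -0.071], 'dq': [0.001, 0.0, 0.002, 0.002, -0.0, 0.0, -0.0], 'tau': [-0.0, -58.342, 1.048, -25.911, 0.012, 0.01, 0.0], 'tool_pos': [0.173, -0.626, 0.23], 'orientation': [0.796, -0.606, -0.001, -0.0], 'ft_force': [0.032, -0.592, -1.002], 'moment': [-0.021, 0.028, 0.013], 'gripper_width': 0.0851613452335773}
scene 521.0290280866175 322.84209683822945 241.4247165050444 [[ 0.26577958  0.96403249  0.00160425]
 [ 0.62977387 -0.17236551 -0.75741336]
 [-0.72989457  0.20231532 -0.6529337 ]] [-0.06228624 -0.32360747  1.52543259] 1
wedge [([158.6, 230.3], 0.83), ([231.8, 239.7], 0.82), ([225.6, 205.4], 0.78), ([301.8, 205.3], 0.57)]
wedge_tip [([148.7, 217.0], 0.84), ([249.4, 230.5], 0.72), ([316.4, 195.7], 0.59), ([221.0, 194.6], 0.58)]
wedge_grip [([160.8, 231.0], 0.97), ([215.6, 243.7], 0.75), ([227.3, 210.9], 0.72), ([248.2, 296.6], 0.6)]
stand [([430.9, 235.4], 0.55)]
tray [([474.3, 209.9], 0.95)]
tray_edge [([387.6, 234.6], 0.75)]
offcut [([253.9, 296.8], 0.68)]
jar [([361.0, 325.2], 0.79)]
drop_box [([128.3, 292.6], 0.75)]
stop_lip [([375.0, 195.2], 0.98), ([359.9, 323.5], 0.39)]
top 438.5697182934446 319.1073660572996 237.00054208974413 [[-0.00264933 -0.99950009 -0.03150473]
 [-0.99845552  0.00439227 -0.05538312]
 [ 0.05549381  0.03130934 -0.99796802]] [-0.08647199  0.52773856  0.88941748] 2
wedge [([406.3, 279.5], 0.88), ([316.7, 322.7], 0.85), ([404.5, 341.6], 0.81), ([481.2, 322.1], 0.71)]
wedge_tip [([386.6, 290.8], 0.97), ([489.2, 346.8], 0.7), ([404.6, 371.0], 0.63), ([292.2, 332.6], 0.6)]
wedge_grip [([336.5, 314.3], 0.76), ([422.4, 266.5], 0.66), ([409.6, 327.1], 0.61), ([482.2, 303.1], 0.58)]
stand []
tray [([144.9, 233.2], 0.91), ([385.9, 291.1], 0.74)]
tray_edge [([244.9, 236.8], 0.83), ([511.5, 229.8], 0.62), ([239.0, 294.8], 0.26)]
offcut [([397.4, 189.5], 0.79)]
jar []
drop_box [([512.2, 229.3], 0.62)]
stop_lip [([237.7, 291.2], 0.77)]
```

View pics/scene0.png

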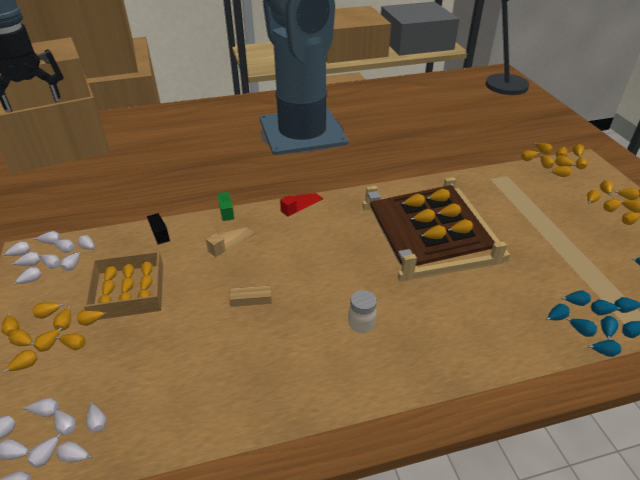

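View pics/top0.png

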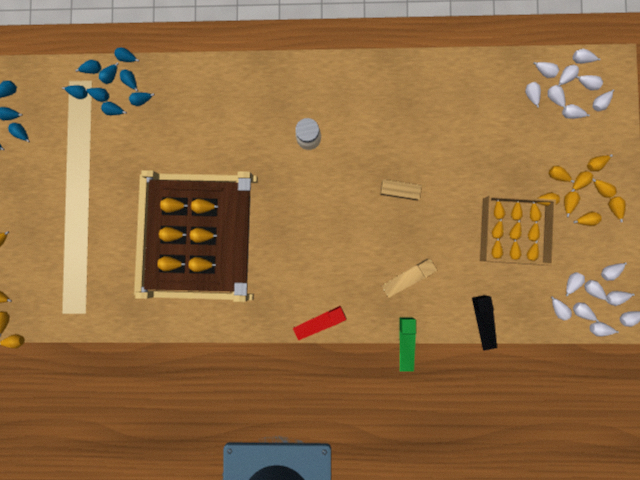

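Wedge candidates (top view): plain light wood (409,278), black (484,322), green (407,344), red (320,323), and the untapered offcut (400,190). By the description I choose the light-wood one at (409,278), which is (231,240) in the scene view. Next: a close crop and measurements.

```bash
cat > h.py <<'E'
import numpy as np,cv2
def ray(p,px):
    R=np.array(p["R"]);t=np.array(p["t"]);c=-R.T@t
    d=R.T@np.array([(px[0]-p["cx"])/p["fx"],(px[1]-p["cy"])/p["fy"],1]);return c,d
def onz(p,px,z):
    c,d=ray(p,px);return c+d*(z-c[2])/d[2]
def proj(p,X):
    q=np.array(p["R"])@np.array(X)+np.array(p["t"]);return np.array([p["fx"]*q[0]/q[2]+p["cx"],p["fy"]*q[1]/q[2]+p["cy"]])
def tri(p,a,q,b):
    c1,d1=ray(p,a);c2,d2=ray(q,b);A=np.stack([d1,-d2],1);s=np.linalg.lstsq(A,c2-c1,rcond=None)[0]
    x,y=c1+s[0]*d1,c2+s[1]*d2;return (x+y)/2,np.linalg.norm(x-y)
E
python3 - <<'E'
from workcell import *
from h import *
np.set_printoptions(precision=4,suppress=True)
s=get_image("scene");t=get_image("top")
print("tip",onz(t,[386.6,290.8],0.0),onz(s,[249.4,230.5],0.0),tri(t,[386.6,290.8],s,[249.4,230.5]))
print("grip",onz(t,[422.4,266.5],.02),onz(s,[215.6,243.7],.02),tri(t,[422.4,266.5],s,[215.6,243.7]))
print("edge",onz(t,[244.9,236.8],.018),onz(s,[387.6,234.6],.018))
print("tray",onz(t,[144.9,233.2],.038),onz(s,[474.3,209.9],.038))
print("lip",tri(t,[237.7,291.2],s,[375,195.2]))
for n,p,(a,b,c,d) in(("wt",t,(370,245,450,305)),("ws",s,(195,215,275,265)),("st",t,(120,160,265,310)),("ss",s,(345,165,520,285))):
    k=5 if n[0]=="w" else 4
    cv2.imwrite(f"pics/{n}.png",cv2.resize(p["image"][b:d,a:c],None,fx=k if k==4 else 8,fy=k if k==4 else 8,interpolation=cv2.INTER_CUBIC))
E
```

```text
tip [ 0.4163 -0.227   0.    ] [ 0.4139 -0.2218  0.    ] (array([ 0.417 , -0.2244,  0.0032]), np.float64(0.004604579577545727))
grip [ 0.4664 -0.2972  0.02  ] [ 0.4633 -0.3009  0.02  ] (array([ 0.4661, -0.2989,  0.0217]), np.float64(0.004099773577885773))
edge [0.5283 0.0643 0.018 ] [0.5297 0.0656 0.018 ]
tray [0.5353 0.2644 0.038 ] [0.5219 0.2751 0.038 ]
lip (array([0.4189, 0.0733, 0.0453]), np.float64(0.0016846566473638913))
```

View pics/wt.png

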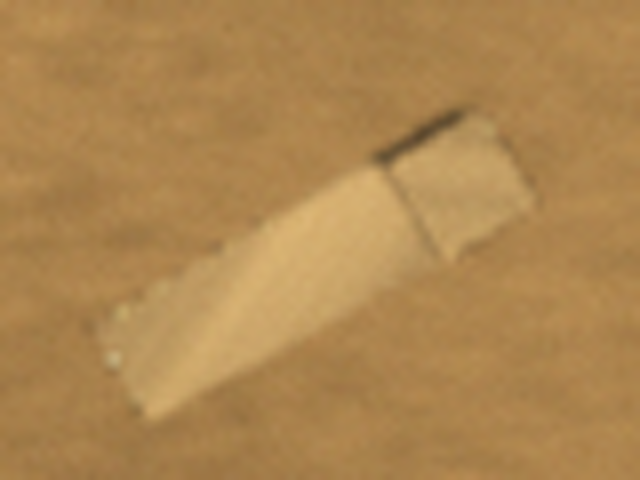

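View pics/st.png

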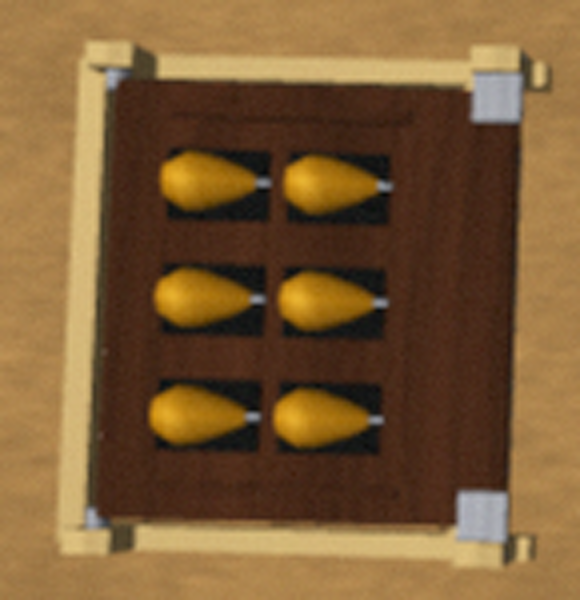

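View pics/ss.png

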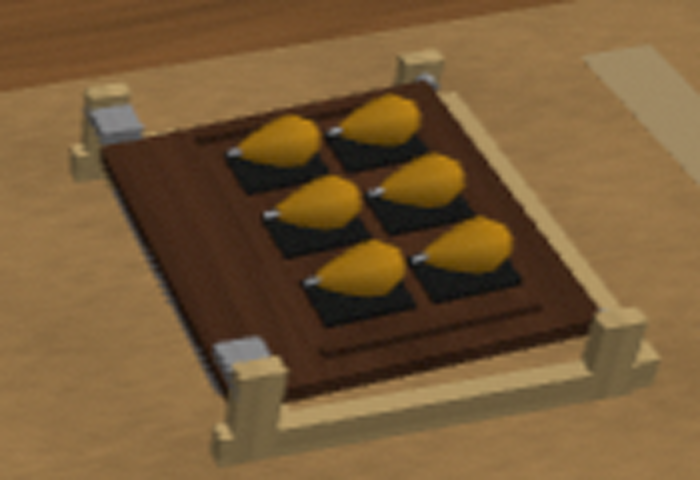

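View pics/ws.png

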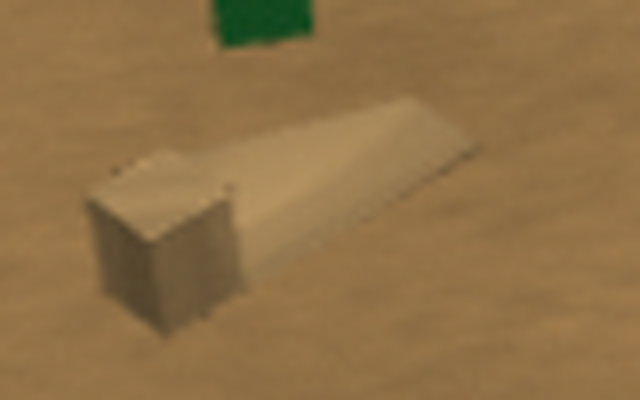

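The crops confirm it: a light-wood wedge, grip block at top px (428,268), thin end at (386,292). The tray's free edge is at top px column ~248, facing the wedge (world -y side). Now I'll refine both poses.

Run:
```python
from workcell import *
from h import *
from scipy.optimize import least_squares as LS
np.set_printoptions(precision=4,suppress=True)
s=get_image("scene");t=get_image("top")
def u(k,o,L): return [((a+.5)/k-.5+o[0],(b+.5)/k-.5+o[1]) for a,b in L]
def T(v,P): c,d=np.cos(v[2]),np.sin(v[2]);return [v[0]+c*P[0]-d*P[1],v[1]+d*P[0]+c*P[1],P[2]]
# wedge: tip dir world ~ (-x,+y). y axis = left of x
h=.014
W=[(-.0545,-h,.036),(-.0545,h,.036),(-.0265,h,.036),(-.0265,-h,.036),(.0545,h,.004),(.0545,-h,.004)]
# top view: image up=+x world, left=+y. tip toward left-down; its left side (y+) is image lower side
tp=u(8,(370,245),[(472,112),(537,195),(448,258),(383,165),(150,420),(100,335)])
sp=u(8,(195,215),[(88,200),(153,243),(232,188),(165,150)])
# scene: image right=+y, down=+x : tip right/up; left side(y+) is -x => image up
sW=[(-.0545,h,.036),(-.0545,-h,.036),(-.0265,-h,.036),(-.0265,h,.036)]
sp=u(8,(195,215),[(88,200),(153,243),(232,188),(165,150)])
def order(): return None
def f(v,both=True):
    r=[proj(t,T(v,P))-q for P,q in zip(W,tp)]
    if both:
        sq=[(-.0545,h,.036),(-.0545,-h,.036),(-.0265,-h,.036)]
        r+=[proj(s,T(v,P))-q for P,q in zip(sq,sp)]
    return np.ravel(r)
for b in(False,True):
    o=LS(f,[.44,-.26,2.1],args=(b,));v=o.x;print("wedge",v,"rms px",np.sqrt(np.mean(o.fun**2)));print(" grip",T(v,(-.0405,0,.02)),"tip",T(v,(.0545,0,0)));
print(o.fun.reshape(-1,2))
# tray: hinge frame x=hinge dir
pt=u(4,(120,160),[(118,80),(93,520)]);pe=u(4,(120,160),[(521,130),(508,485)])
def g(v):
    th=.07
    hy=.111
    r=[]
    # local: +y (left of x=+Ywrld) is -X world -> image down
    for y,q in((-hy,pt[0]),(hy,pt[1])): r+=list(proj(t,T((v[0],v[1],v[2]),(v[3],y,.044)))-q)
    for q in pe:
        X=onz(t,q,.030); c,d=np.cos(v[2]),np.sin(v[2])
        lx=c*(X[0]-v[0])+d*(X[1]-v[1]); r.append((lx+.1)*440) 
    return r
print("lens tray: ",[onz(t,q,.044) for q in pt],[onz(t,q,.030) for q in pe])
o=LS(lambda v:g(np.r_[v,.1]),[.53,.165,1.57]);v=o.x;print("stand",v,o.fun,"edge",T(v,(-.1,0,.018)))
for P in[(-.1,0,.03),(-.1,.111,.03),(-.1,-.111,.03),(.1,.111,.044),(.1,-.111,.044)]: print(proj(t,T(v,P)),proj(s,T(v,P)))
```

```text
wedge [ 0.4434 -0.2691  2.1375] rms px 0.5419595718778076
 grip [np.float64(0.4651475284929931), np.float64(-0.303301528999529), 0.02] tip [np.float64(0.41414260024293614), np.float64(-0.2231548054594707), 0]
wedge [ 0.4434 -0.2685  2.1462] rms px 0.5996241035086114
 grip [np.float64(0.4654460786939095), np.float64(-0.3025268896748351), 0.02] tip [np.float64(0.41374744343359404), np.float64(-0.2228258789395824), 0]
[[ 0.1426 -1.2468]
 [-0.0402  0.223 ]
 [-0.7308  0.0833]
 [-0.5248 -0.1539]
 [ 0.2761  0.8756]
 [-1.0439  0.0126]
 [-1.0946 -0.4417]
 [-0.7098 -0.0091]
 [-0.2089  0.3633]]
lens tray:  [array([0.6437, 0.2552, 0.044 ]), array([0.4219, 0.2636, 0.044 ])] [array([0.6189, 0.0523, 0.03  ]), array([0.4384, 0.0578, 0.03  ])]
stand [0.5291 0.1575 1.535 ] [ 0.8314  0.0563  1.0768  0.0482 -0.85   -1.2789] edge [np.float64(0.525529842051084), np.float64(0.05760384337146873), 0.018]
[247.0089 237.7945] [383.9406 229.8023]
[244.6933 292.7318] [368.837  200.3493]
[249.2933 183.5964] [401.3919 263.8334]
[143.9518 289.6732] [449.5271 184.1992]
[149.9564 179.6813] [493.5337 243.6987]
```

```bash
python3 -m crank '[[1.95,2.15,0,0,0,0.125,1],[1.95,2.15,0,0,0,0.125,1],[1.95,2.15,0,0,0,0.125,1],[1.95,2.15,0,0,0,0.125,1],[1.95,2.15,0,0,0,0.125,1],[1.95,2.15,0,0,0,0.125,1],[1.95,2.15,0,0,0,0.125,1],[1.95,2.15,0,0,0,0.125,1],[1.95,2.15,0,0,0,0.125,1],[1.95,2.15,0,0,0,0.125,1]]' 60; python3 -m crank '[[1.95,2.15,-1.5,0,0,0.125,0.8],[1.95,2.15,-1.5,0,0,0.125,0.8],[1.95,2.15,-1.5,0,0,0.125,0.8],[1.95,2.15,-1.5,0,0,0.125,0.8],[1.95,2.15,-1.5,0,0,0.125,0.8],[0,0,0,0,0,0,0.8],[0,0,0,0,0,0,0.8]]'
cat > st.py <<'E'
from workcell import *
from h import *
from scipy.spatial.transform import Rotation as Ro
np.set_printoptions(precision=4,suppress=True)
def st():
    s=state();R=Ro.from_quat(s["orientation"]).as_matrix()
    print(round(s["time"],2),"pos",np.array(s["tool_pos"]),"xaxis ang",round(np.arctan2(R[1,0],R[0,0]),4),"z",R[:,2],"F",np.array(s["ft_force"]),"w",round(s["gripper_width"],4),"j",np.array(s["joints"]))
if __name__=="__main__": st()
E
python3 st.py
```

```text
time: 2.13
tool_pos: [0.369, -0.4105, 0.2315]
orientation: [1.0, -0.022, 0.0, 0.0]
ft_force: [-0.7, -0.7, -0.9]
gripper_width: 0.085
time: 2.72
tool_pos: [0.4664, -0.302, 0.1555]
orientation: [0.959, 0.285, -0.0, -0.001]
ft_force: [-0.4, -0.8, 0.9]
gripper_width: 0.0685
2.72 pos [ 0.4664 -0.302   0.1555] xaxis ang 0.5771 z [-0.0007  0.0018 -1.    ] F [-0.3612 -0.8397  0.917 ] w 0.0685 j [ 0.8757  0.5256 -0.5008  1.8307  0.3196  0.8674  0.7994]
```

```bash
python3 -m crank '[[0,-0.25,-2.5,0,0,-0.005,0.8],[0,0,-2.5,0,0,0,0.8],[0,0,-2.5,0,0,0,0.8],[0,0,-2.5,0,0,0,0.8],[0,0,-2.5,0,0,0,0.8],[0,0,-1.4,0,0,0,0.8],[0,0,-0.6,0,0,0,0.8],[0,0,0,0,0,0,0.8]]'; python3 st.py
python3 - <<'E'
from workcell import *
import cv2
for n in("top","scene"):
    p=get_image(n);a,b=(350,210) if n=="top" else (150,150);cv2.imwrite(f"pics/g1{n}.png",cv2.resize(p["image"][b:b+120,a:a+140],None,fx=5,fy=5))
E
```

```text
time: 3.38
tool_pos: [0.465, -0.307, 0.0107]
orientation: [0.96, 0.28, -0.001, -0.0]
ft_force: [0.2, 0.5, 0.2]
gripper_width: 0.0683
3.38 pos [ 0.465  -0.307   0.0107] xaxis ang 0.5676 z [-0.0014  0.0002 -1.    ] F [0.1571 0.5463 0.2141] w 0.0683 j [ 0.7905  0.7466 -0.3814  1.8798  0.4622  0.6043  0.6824]
```

View pics/g1top.png

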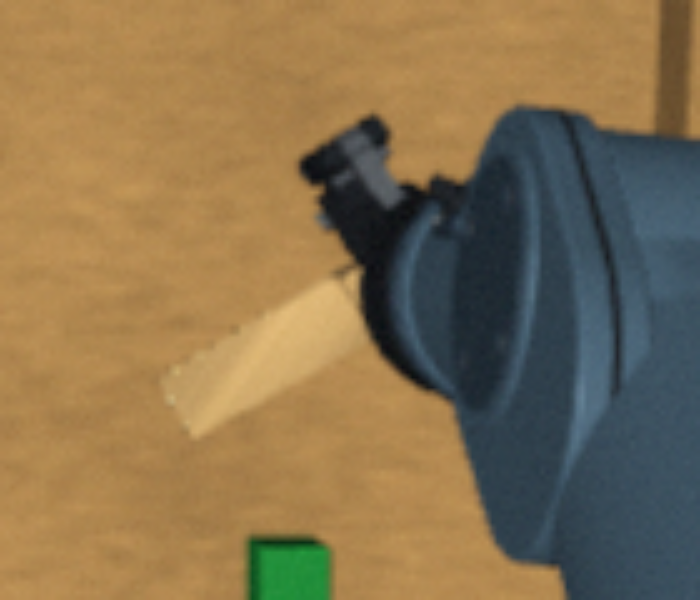

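View pics/g1scene.png

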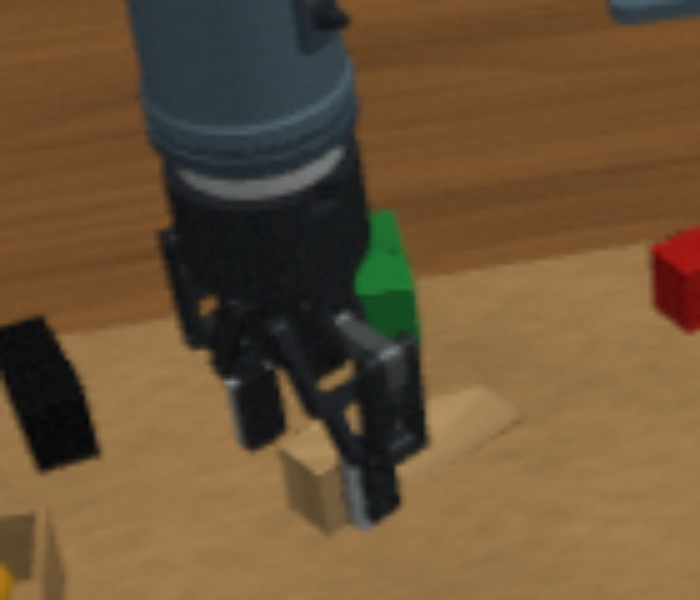

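Fingers straddle the grip block (top crop: block just under the gripper, scene crop (320,490)). Closing now.

```bash
python3 -m crank '[[0,0,0,0,0,0,0.8],[0,0,0,0,0,0,0.3],[0,0,0,0,0,0,0],[0,0,0,0,0,0,0],[0,0,0,0,0,0,0],[0,0,0,0,0,0,0],[0,0,0,0,0,0,0]]' 60; python3 st.py;  python3 -m crank '[[0,0,0.5,0,0,0,0],[0,0,1,0,0,0,0],[0,0,1,0,0,0,0],[0,0,0,0,0,0,0]]'; python3 st.py
python3 - <<'E'
from workcell import *
import cv2
for n in("top","scene"):
    p=get_image(n);a,b=(350,210) if n=="top" else (150,150);cv2.imwrite(f"pics/g2{n}.png",cv2.resize(p["image"][b:b+120,a:a+140],None,fx=5,fy=5))
E
```

```text
time: 4.07
tool_pos: [0.4663, -0.3067, 0.0121]
orientation: [0.96, 0.281, 0.0, 0.001]
ft_force: [-1.0, -0.2, 6.1]
gripper_width: 0.0271
4.07 pos [ 0.4663 -0.3067  0.0121] xaxis ang 0.5691 z [ 0.001  -0.0008 -1.    ] F [-0.9812 -0.2466  6.1283] w 0.0271 j [ 0.7903  0.7445 -0.3831  1.8794  0.4623  0.6045  0.6825]
time: 4.4
tool_pos: [0.4671, -0.3072, 0.0386]
orientation: [0.96, 0.281, 0.001, 0.001]
ft_force: [0.0, -0.3, -0.8]
gripper_width: 0.027
4.4 pos [ 0.4671 -0.3072  0.0386] xaxis ang 0.569 z [ 0.0029 -0.0017 -1.    ] F [ 0.0453 -0.3458 -0.8399] w 0.027 j [ 0.809   0.7016 -0.4082  1.8762  0.4379  0.6492  0.7028]
```

View pics/g2top.png

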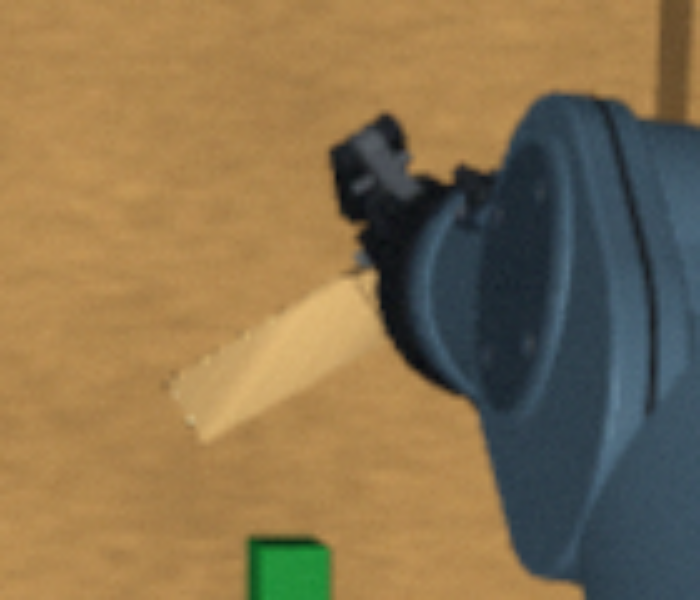

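View pics/g2scene.png

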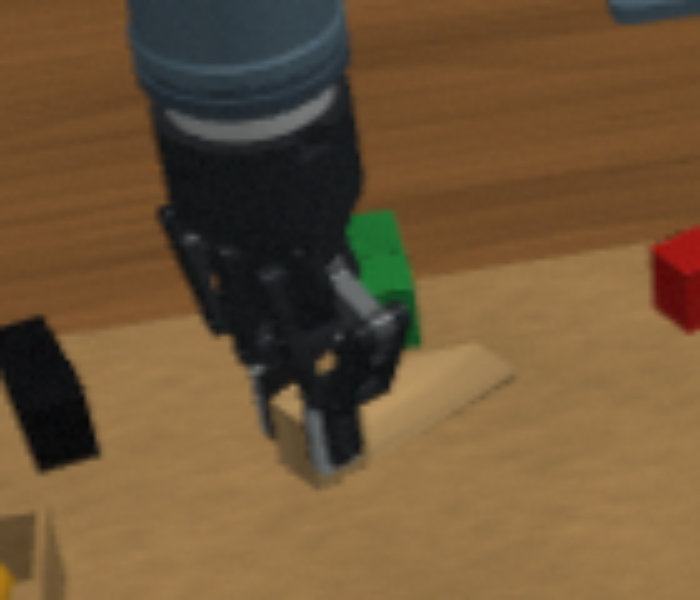

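Wedge held and lifted straight. Carrying it to in front of the tray's edge, turning to straight-in.

```bash
python3 -m crank '[[0.68,2.94,0,0,0,-0.0755,0],[0.68,2.94,0,0,0,-0.0755,0],[0.68,2.94,0,0,0,-0.0755,0],[0.68,2.94,0,0,0,-0.0755,0],[0.68,2.94,0,0,0,-0.0755,0],[0.68,2.94,0,0,0,-0.0755,0],[0.68,2.94,0,0,0,-0.0755,0],[0.68,2.94,0,0,0,-0.0755,0],[0,0,0,0,0,0,0],[0,0,0,0,0,0,0]]'
cat > look.py <<'E'
import sys
from st import *
st()
t=get_image("top");s=get_image("scene");n=sys.argv[1]
for p,nm,(a,b) in((t,"top",(200,170)),(s,"scene",(280,150))):
    cv2.imwrite(f"pics/{n}{nm}.png",cv2.resize(p["image"][b:b+150,a:a+200],None,fx=4,fy=4,interpolation=cv2.INTER_CUBIC))
    for th in("wedge_tip","tray_edge","wedge_grip"): print(nm,th,[(d["pixel"],round(d["p"],2)) for d in landmark_of(p,th)][:4])
E
python3 look.py a
```

```text
time: 5.33
tool_pos: [0.5204, -0.0685, 0.0362]
orientation: [1.0, -0.015, -0.0, -0.0]
ft_force: [-0.6, -1.5, -1.1]
gripper_width: 0.0273
5.33 pos [ 0.5204 -0.0685  0.0362] xaxis ang -0.0298 z [-0.0001  0.0009 -1.    ] F [-0.5672 -1.5412 -1.1173] w 0.0273 j [ 0.2345  0.6426 -0.2415  1.9692  0.2713  0.5607 -0.2213]
top wedge_tip [([404.6, 370.3], 0.61), ([489.4, 349.2], 0.57)]
top tray_edge [([244.7, 235.7], 0.75)]
top wedge_grip [([408.9, 323.2], 0.78), ([512.9, 229.3], 0.7), ([480.0, 302.2], 0.63)]
scene wedge_tip [([221.1, 193.7], 0.81), ([318.9, 194.1], 0.79), ([150.1, 213.0], 0.79), ([372.3, 234.7], 0.78)]
scene tray_edge [([387.7, 228.4], 0.86)]
scene wedge_grip [([161.4, 233.4], 0.94), ([285.3, 207.9], 0.88), ([225.1, 210.8], 0.87), ([329.3, 233.2], 0.67)]
```

View pics/atop.png

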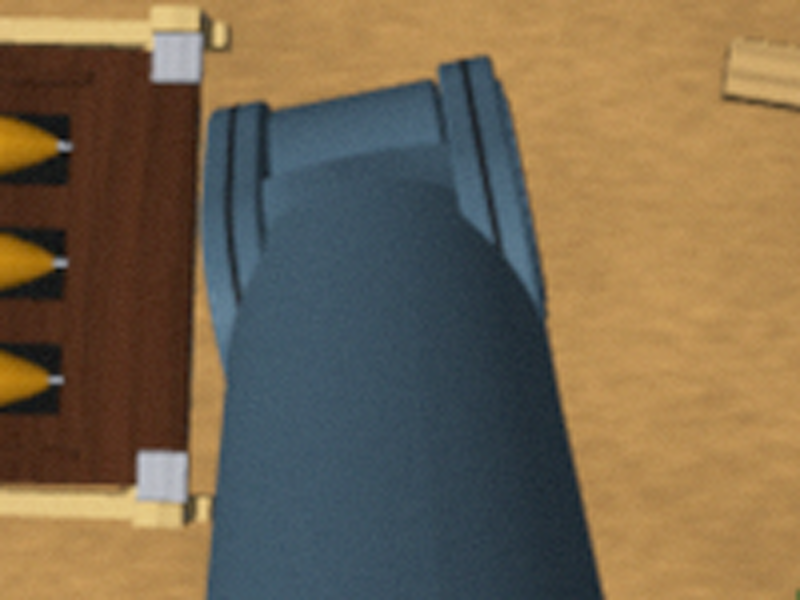

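View pics/ascene.png

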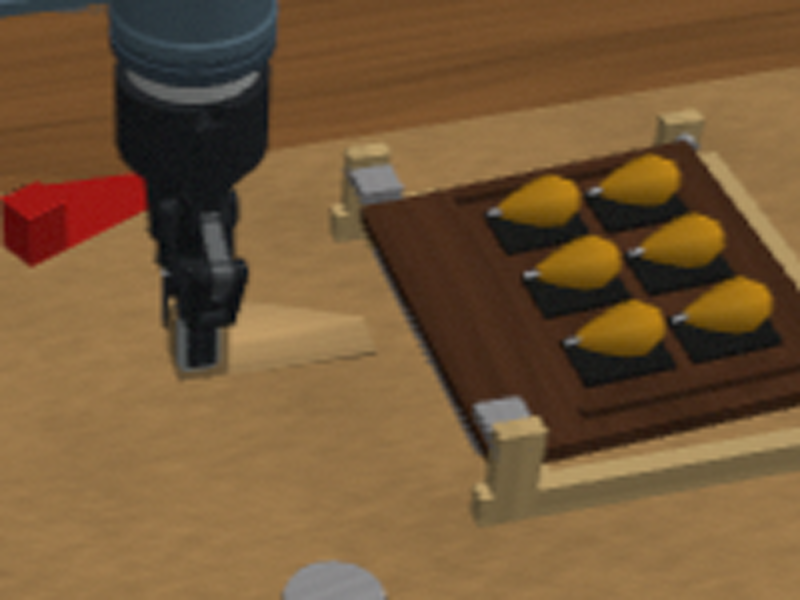

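```bash
python3 -m crank '[[0.03,0,-1,0,0,-0.006,0],[0,0,-0.9,0,0,0,0],[0,0,-0.4,0,0,0,0],[0,0,0,0,0,0,0]]'; python3 look.py b
python3 - <<'E'
from st import *
s=get_image("scene")
for l in(.092,.098,.104): print(proj(s,[.5204+.034*l,-.0685+.999*l,.0]))
print(onz(s,[372,236],.0))
E
```

```text
time: 6.07
tool_pos: [0.5198, -0.0712, 0.0124]
orientation: [1.0, -0.02, -0.001, 0.0]
ft_force: [0.3, 1.2, -1.0]
gripper_width: 0.0273
6.07 pos [ 0.5198 -0.0712  0.0124] xaxis ang -0.0409 z [-0.0017 -0.0001 -1.    ] F [ 0.267   1.185  -1.0012] w 0.0273 j [ 0.2233  0.6856 -0.2213  1.9707  0.2856  0.5166 -0.2402]
top wedge_tip [([404.5, 371.9], 0.97), ([488.0, 350.6], 0.88)]
top tray_edge [([246.1, 235.9], 0.72)]
top wedge_grip [([410.6, 322.4], 0.9), ([481.0, 302.6], 0.71), ([308.5, 140.3], 0.32), ([146.3, 235.0], 0.2)]
scene wedge_tip [([317.7, 193.5], 0.89), ([150.8, 214.6], 0.88), ([373.4, 243.1], 0.75), ([220.6, 193.7], 0.7)]
scene tray_edge [([386.5, 234.0], 0.95)]
scene wedge_grip [([286.1, 203.2], 0.92), ([162.9, 234.5], 0.81), ([226.1, 207.8], 0.78), ([327.7, 241.1], 0.72)]
[367.9641 242.3606]
[370.5669 241.9495]
[373.165  241.5392]
[0.5053 0.0393 0.    ]
```

View pics/bscene.png

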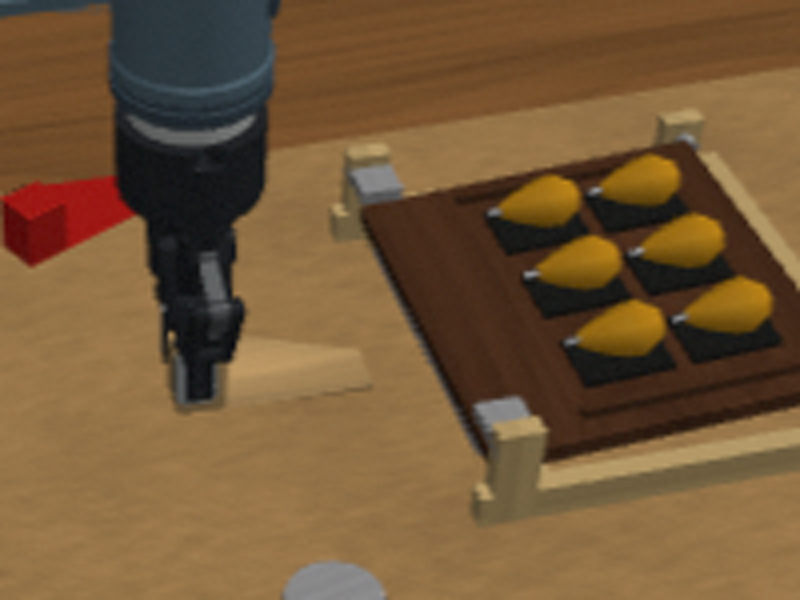

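```bash
python3 -m crank '[[0.02,0.6,-0.1,0,0,0.004,0],[0.02,0.6,0,0,0,0,0],[0.02,0.6,0,0,0,0,0],[0.02,0.6,0,0,0,0,0],[0.01,0.3,0,0,0,0,0],[0.01,0.3,0,0,0,0,0],[0.0,0.1,0,0,0,0,0],[0,0,0,0,0,0,0],[0,0,0,0,0,0,0]]'; python3 look.py c
```

```text
time: 7.27
tool_pos: [0.5214, -0.0405, 0.0123]
orientation: [1.0, -0.019, -0.0, 0.0]
ft_force: [-0.7, 0.3, -0.1]
gripper_width: 0.0272
7.27 pos [ 0.5214 -0.0405  0.0123] xaxis ang -0.0372 z [-0.0001 -0.0003 -1.    ] F [-0.697   0.3313 -0.1462] w 0.0272 j [ 0.1615  0.6831 -0.2174  1.9766  0.2829  0.5107 -0.2937]
top wedge_tip [([490.3, 348.2], 0.87), ([402.6, 371.6], 0.65)]
top tray_edge []
top wedge_grip [([480.4, 301.7], 0.88), ([337.4, 314.3], 0.59)]
scene wedge_tip [([386.3, 241.3], 0.78), ([148.3, 214.1], 0.72), ([221.5, 194.8], 0.62)]
scene tray_edge [([389.0, 230.4], 0.57)]
scene wedge_grip [([340.3, 240.5], 0.98), ([226.1, 210.0], 0.86), ([159.6, 232.8], 0.62), ([286.8, 202.9], 0.6)]
```

View pics/cscene.png

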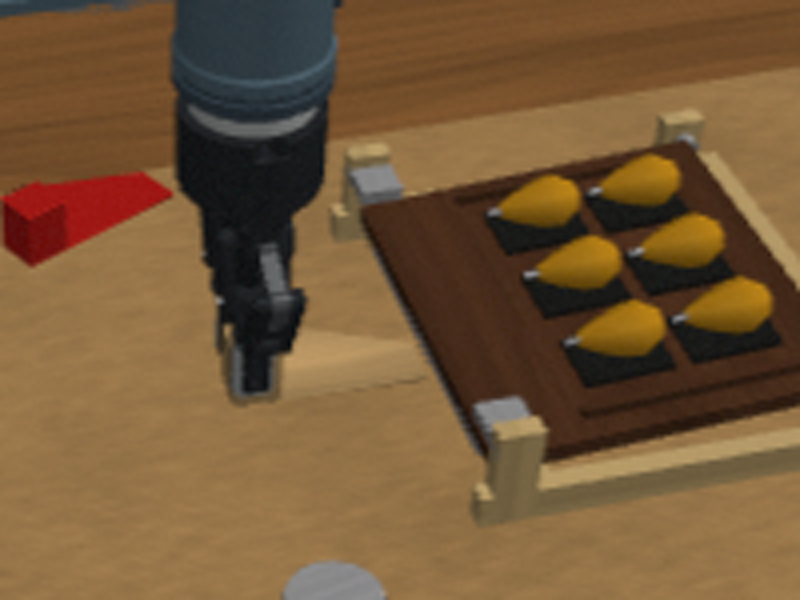

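```bash
cat > ff.py <<'E'
from st import *
import sys
n=int(sys.argv[1]) if len(sys.argv)>1 else 5
L=[];P=[]
for i in range(n):
    s=state();L.append(s["ft_force"]);P.append(s["tool_pos"]);get_image("scene")
L=np.array(L);d=np.array([.034,.9994,0])
print(round(s["time"],2),"F",L.mean(0),"push",-(L@d).round(2),"mean",round(-(L@d).mean(),2),"pos",np.mean(P,0))
E
python3 ff.py; python3 -m crank '[[0.005,0.15,0,0,0,0,0],[0.005,0.15,0,0,0,0,0],[0.005,0.15,0,0,0,0,0],[0.005,0.15,0,0,0,0,0],[0.005,0.15,0,0,0,0,0],[0.005,0.15,0,0,0,0,0],[0,0,0,0,0,0,0]]' | grep -A3 ft; python3 ff.py
```

```text
7.87 F [-0.1923  0.0844 -0.4712] push [-0.75 -0.43  0.36  0.19  0.23] mean -0.08 pos [ 0.5214 -0.0403  0.0123]
ft_force: [-0.2, 0.4, -0.6]
gripper_width: 0.0268
8.7 F [ 0.0418  0.1935 -0.7322] push [-0.41 -0.6   0.02  0.    0.02] mean -0.19 pos [ 0.5217 -0.0311  0.0123]
```

```bash
python3 -m crank '[[0.005,0.15,0,0,0,0,0],[0.005,0.15,0,0,0,0,0],[0.005,0.15,0,0,0,0,0],[0.005,0.15,0,0,0,0,0],[0.005,0.15,0,0,0,0,0],[0.005,0.15,0,0,0,0,0]]' | grep -A3 ft; python3 st.py;python3 -m crank '[[0.005,0.15,0,0,0,0,0],[0.005,0.15,0,0,0,0,0],[0.005,0.15,0,0,0,0,0],[0.005,0.15,0,0,0,0,0],[0.005,0.15,0,0,0,0,0],[0.005,0.15,0,0,0,0,0]]' | grep -A3 ft; python3 look.py d
```

```text
ft_force: [-0.3, 0.0, -0.5]
gripper_width: 0.0267
9.25 pos [ 0.5221 -0.022   0.0123] xaxis ang -0.0368 z [ 0.  0. -1.] F [-0.3408  0.0287 -0.4965] w 0.0267 j [ 0.1248  0.6824 -0.2154  1.9779  0.28    0.5094 -0.3262]
ft_force: [0.4, -4.3, -0.4]
gripper_width: 0.0271
9.75 pos [ 0.5223 -0.014   0.0123] xaxis ang -0.0379 z [-0.0002 -0.0008 -1.    ] F [ 0.4017 -4.3346 -0.3828] w 0.0271 j [ 0.1071  0.6822 -0.2132  1.978   0.2789  0.5094 -0.3422]
top wedge_tip [([489.1, 349.9], 0.94), ([404.1, 369.4], 0.85), ([295.4, 335.1], 0.75)]
top tray_edge []
top wedge_grip [([340.4, 314.1], 0.98), ([408.2, 324.8], 0.77), ([479.1, 302.8], 0.64)]
scene wedge_tip [([397.1, 238.5], 0.83), ([318.3, 196.1], 0.73), ([150.2, 214.9], 0.7)]
scene tray_edge [([389.1, 233.8], 0.77)]
scene wedge_grip [([285.1, 203.9], 0.94), ([354.5, 237.9], 0.69), ([160.9, 228.8], 0.64), ([225.5, 213.0], 0.58)]
```

View pics/dscene.png

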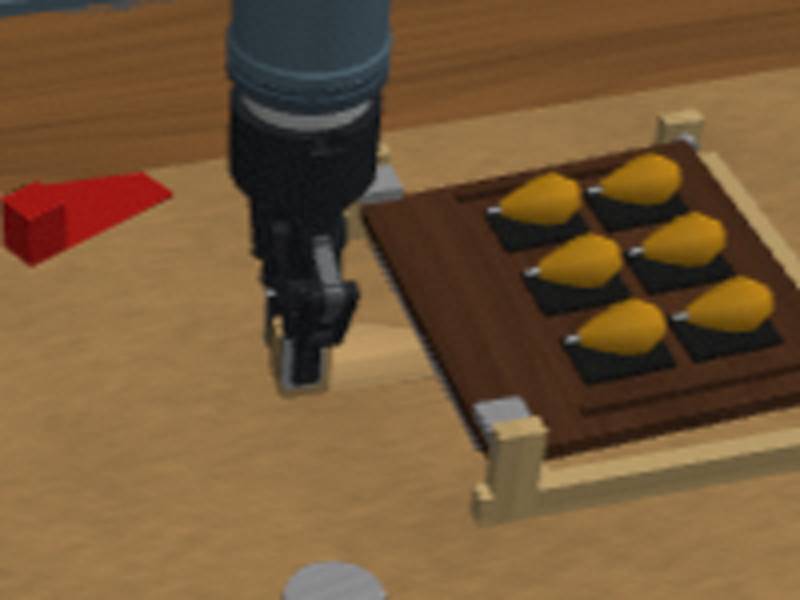

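```bash
python3 -m crank '[[0.005,0.15,0,0,0,0,0],[0.005,0.15,0,0,0,0,0],[0.005,0.15,0,0,0,0,0],[0.005,0.15,0,0,0,0,0],[0.005,0.15,0,0,0,0,0],[0.005,0.15,0,0,0,0,0],[0.005,0.15,0,0,0,0,0],[0.005,0.15,0,0,0,0,0]]' | grep -A3 ft; python3 st.py;python3 -m crank '[[0.005,0.15,0,0,0,0,0],[0.005,0.15,0,0,0,0,0],[0.005,0.15,0,0,0,0,0],[0.005,0.15,0,0,0,0,0],[0.005,0.15,0,0,0,0,0],[0.005,0.15,0,0,0,0,0]]' | grep -A3 ft; python3 look.py e
```

```text
ft_force: [-0.6, -3.9, -2.4]
gripper_width: 0.0268
10.82 pos [ 0.5227 -0.001   0.0123] xaxis ang -0.0368 z [-0.0001  0.     -1.    ] F [-0.6206 -3.8514 -2.4448] w 0.0268 j [ 0.0825  0.6824 -0.2127  1.9776  0.2766  0.5092 -0.3634]
ft_force: [0.4, -3.0, -2.5]
gripper_width: 0.0269
11.32 pos [0.523  0.0079 0.0123] xaxis ang -0.0369 z [-0.0001  0.     -1.    ] F [ 0.3922 -2.9603 -2.517 ] w 0.0269 j [ 0.0645  0.6826 -0.2116  1.9767  0.275   0.5095 -0.3791]
top wedge_tip [([488.2, 348.0], 0.78), ([403.2, 369.5], 0.68), ([292.6, 333.0], 0.64)]
top tray_edge []
top wedge_grip [([410.7, 322.6], 0.93), ([339.6, 315.8], 0.88), ([481.4, 302.0], 0.76)]
scene wedge_tip [([317.9, 195.6], 0.92), ([149.3, 215.9], 0.73), ([222.3, 195.8], 0.54)]
scene tray_edge [([387.3, 229.1], 0.73)]
scene wedge_grip [([161.1, 234.4], 0.96), ([362.3, 234.4], 0.85), ([224.3, 211.6], 0.83), ([285.3, 203.9], 0.67)]
```

View pics/escene.png

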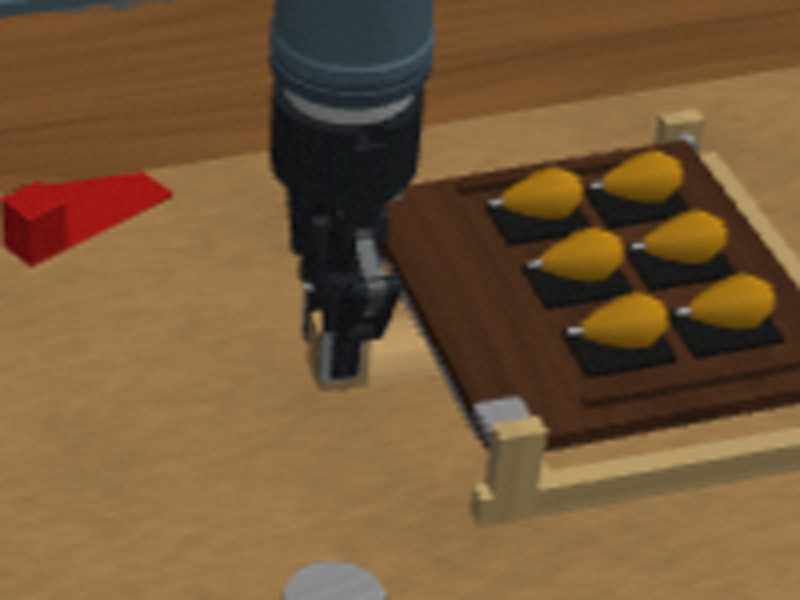

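```bash
python3 -m crank '[[0,0,0,0,0,0,0.4],[0,0,0,0,0,0,0.5],[0,0,0,0,0,0,0.55],[0,0,0,0,0,0,0.55]]' 40; python3 -m crank '[[-0.05,-1.2,0.1,0,0,0,0.55],[-0.05,-1.2,0.1,0,0,0,0.55],[-0.05,-1.2,0.1,0,0,0,0.55],[0,0,0,0,0,0,0.3],[0,0,0,0,0,0,0],[0,0,0,0,0,0,0],[0,0,0,0,0,0,0],[0,0,0,0,0,0,0]]'; python3 look.py f; python3 ff.py 5
```

```text
time: 12.05
tool_pos: [0.5234, 0.0081, 0.0125]
orientation: [1.0, -0.018, 0.0, -0.0]
ft_force: [-0.6, 0.3, -0.4]
gripper_width: 0.0469
time: 12.72
tool_pos: [0.5216, -0.0275, 0.0153]
orientation: [1.0, -0.018, 0.0, -0.0]
ft_force: [-0.4, 0.5, 0.2]
gripper_width: -0.0003
12.72 pos [ 0.5216 -0.0275  0.0153] xaxis ang -0.0359 z [ 0.      0.0004 -1.    ] F [-0.3585  0.5436  0.2019] w -0.0003 j [ 0.1383  0.6768 -0.219   1.9783  0.279   0.5149 -0.3136]
top wedge_tip [([403.0, 370.2], 0.98), ([487.5, 351.2], 0.85), ([399.0, 190.4], 0.74)]
top tray_edge []
top wedge_grip [([410.2, 320.8], 0.86), ([339.2, 312.6], 0.82), ([479.0, 303.0], 0.79)]
scene wedge_tip [([222.5, 196.0], 0.68), ([319.1, 196.9], 0.62)]
scene tray_edge [([387.9, 230.0], 0.78)]
scene wedge_grip [([160.9, 233.6], 0.86), ([286.3, 207.4], 0.84), ([226.3, 210.7], 0.64), ([362.3, 234.3], 0.57)]
13.32 F [ 0.0247 -0.2313 -0.1797] push [ 0.4   0.18 -0.46  0.97  0.06] mean 0.23 pos [ 0.5215 -0.0283  0.0153]
```

View pics/fscene.png

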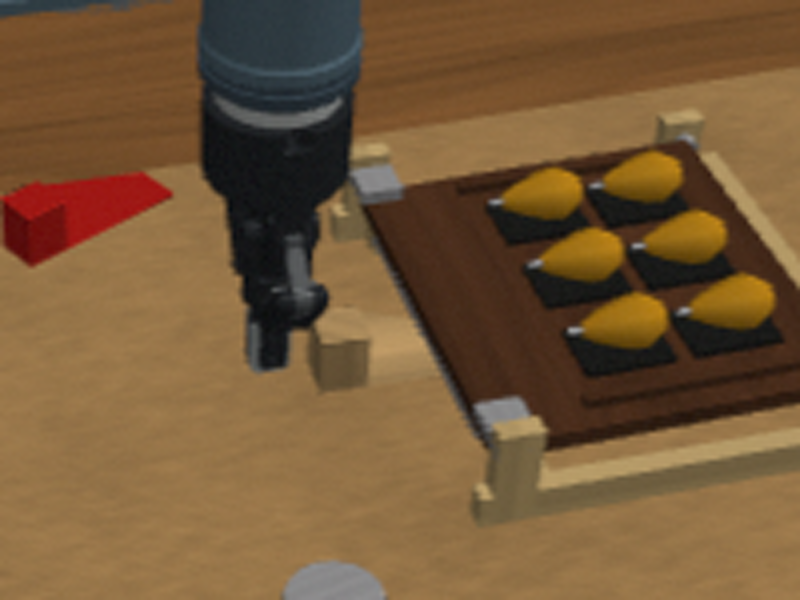

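```bash
python3 -m crank '[[0.02,0.4,0,0,0,0,0],[0.02,0.4,0,0,0,0,0],[0.005,0.2,0,0,0,0,0],[0.005,0.15,0,0,0,0,0],[0.005,0.15,0,0,0,0,0],[0.005,0.15,0,0,0,0,0],[0.005,0.15,0,0,0,0,0],[0.005,0.15,0,0,0,0,0]]'|grep -E "ft|pos";python3 -m crank '[[0.005,0.15,0,0,0,0,0],[0.005,0.15,0,0,0,0,0],[0.005,0.15,0,0,0,0,0],[0.005,0.15,0,0,0,0,0]]'|grep -E "ft|pos"; python3 -m crank '[[0.003,0.1,0,0,0,0,0],[0.003,0.1,0,0,0,0,0],[0.003,0.1,0,0,0,0,0]]'|grep -E "ft|pos"; python3 ff.py 3
```

```text
tool_pos: [0.5222, -0.012, 0.0153]
ft_force: [0.4, -4.8, 1.0]
tool_pos: [0.5224, -0.0053, 0.0153]
ft_force: [0.1, -4.9, 0.1]
tool_pos: [0.5225, -0.0018, 0.0153]
ft_force: [-0.3, -5.4, 0.9]
14.72 F [ 0.261  -4.2173  0.9954] push [5.45 3.35 3.82] mean 4.21 pos [ 0.5225 -0.0016  0.0153]
```

```bash
for i in 1; do python3 -m crank '[[0.002,0.05,0,0,0,0,0],[0.002,0.05,0,0,0,0,0],[0.002,0.05,0,0,0,0,0],[0.002,0.05,0,0,0,0,0]]'|grep -E "ft|pos"; done; python3 look.py g;python3 -m crank '[[0.002,0.05,0,0,0,0,0],[0.002,0.05,0,0,0,0,0]]'|grep -E "ft|pos"
```

```text
tool_pos: [0.5226, -0.0001, 0.0153]
ft_force: [-0.2, -5.9, 1.1]
15.1 pos [ 0.5226 -0.0001  0.0153] xaxis ang -0.0372 z [-0.0001 -0.0003 -1.    ] F [-0.1925 -5.9455  1.1267] w 0.0003 j [ 0.0817  0.6766 -0.2145  1.9777  0.2748  0.5149 -0.3643]
top wedge_tip [([295.0, 334.8], 0.91), ([485.6, 350.4], 0.87), ([405.0, 369.3], 0.56)]
top tray_edge [([308.9, 140.7], 0.26)]
top wedge_grip [([409.4, 324.0], 0.8), ([484.5, 303.1], 0.65), ([337.6, 314.1], 0.61), ([399.1, 190.4], 0.26)]
scene wedge_tip [([220.4, 194.6], 0.73), ([320.3, 194.7], 0.59), ([152.2, 213.8], 0.57)]
scene tray_edge [([386.6, 228.0], 0.69)]
scene wedge_grip [([285.8, 204.2], 0.89), ([161.3, 229.1], 0.87), ([368.0, 235.3], 0.82), ([227.7, 209.6], 0.78)]
tool_pos: [0.5226, 0.001, 0.0153]
ft_force: [0.5, -5.2, 0.6]
```

View pics/gscene.png

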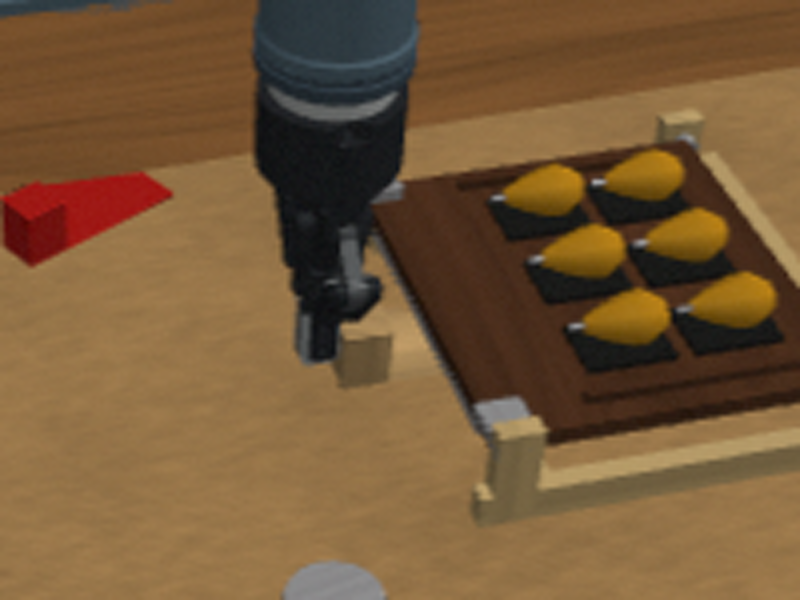

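```bash
python3 -m crank '[[0.002,0.04,0,0,0,0,0],[0.002,0.04,0,0,0,0,0],[0,0.04,0,0,0,0,0]]'|grep -E "ft|pos"; python3 -m crank '[[0.002,0.04,0,0,0,0,0],[0.002,0.04,0,0,0,0,0]]'|grep -E "time|ft|pos"
```

```text
tool_pos: [0.5226, 0.0012, 0.0153]
ft_force: [0.3, -7.7, 1.5]
time: 16.08
tool_pos: [0.5226, 0.0013, 0.0153]
ft_force: [-0.9, -11.4, 2.7]
```

```bash
python3 ff.py 4; python3 -m crank '[[0,0.04,0,0,0,0,0],[0,0,0,0,0,0,0]]'|grep -E "ft|pos"; python3 ff.py 4
```

```text
16.23 F [-0.2501 -9.5305  1.9975] push [11.41  8.89  8.48  9.35] mean 9.53 pos [0.5226 0.0013 0.0153]
tool_pos: [0.5226, 0.0013, 0.0153]
ft_force: [0.3, -9.1, 2.5]
16.6 F [-0.4412 -9.5024  1.8239] push [ 9.1  10.12  9.57  9.25] mean 9.51 pos [0.5226 0.0013 0.0153]
```

```bash
python3 -m crank '[[0,0.04,0,0,0,0,0],[0,0,0,0,0,0,0]]'|grep -E "ft|pos"; python3 ff.py 3; python3 -m crank '[[0,0.04,0,0,0,0,0],[0,0.0,0,0,0,0,0]]'|grep -E "ft|pos"; python3 ff.py 3
```

```text
tool_pos: [0.5225, 0.0014, 0.0153]
ft_force: [0.1, -10.7, 1.9]
16.92 F [  0.2488 -10.2796   1.5726] push [10.66  9.94 10.2 ] mean 10.27 pos [0.5226 0.0014 0.0153]
tool_pos: [0.5226, 0.0014, 0.0153]
ft_force: [0.2, -11.6, 2.6]
17.23 F [  0.3316 -11.4522   2.769 ] push [11.57 10.39 12.34] mean 11.43 pos [0.5226 0.0014 0.0153]
```

```bash
python3 -m crank '[[0,0.04,0,0,0,0,0],[0,0.04,0,0,0,0,0],[0,0,0,0,0,0,0]]'|grep -E "ft|pos"; python3 ff.py 3; python3 -m crank '[[0,0.04,0,0,0,0,0],[0,0.04,0,0,0,0,0]]'|grep -E "ft|pos"; python3 ff.py 4
```

```text
tool_pos: [0.5226, 0.0015, 0.0153]
ft_force: [0.1, -13.7, 2.5]
17.63 F [ -0.2537 -13.7281   2.6704] push [13.66 13.87 13.65] mean 13.73 pos [0.5225 0.0015 0.0153]
tool_pos: [0.5225, 0.0016, 0.0153]
ft_force: [-0.3, -16.5, 3.3]
18.0 F [ -0.0907 -15.3573   2.9355] push [16.53 14.91 15.1  14.86] mean 15.35 pos [0.5225 0.0016 0.0153]
```

```bash
python3 -m crank '[[0,0.04,0,0,0,0,0],[0,0.03,0,0,0,0,0],[0,0,0,0,0,0,0]]'|grep -E "ft|pos"; python3 ff.py 5
```

```text
tool_pos: [0.5225, 0.0016, 0.0153]
ft_force: [-1.4, -16.8, 3.0]
18.5 F [ -0.1155 -16.5284   3.213 ] push [16.87 16.65 15.8  17.35 15.95] mean 16.52 pos [0.5225 0.0016 0.0153]
```

```bash
python3 -m crank '[[0,0.03,0,0,0,0,0],[0,0,0,0,0,0,0]]'|grep -E "ft|pos"; python3 ff.py 4; python3 -m crank '[[0,-0.2,0,0,0,0,0],[0,-0.3,0,0,0,0,0],[0,-0.5,0,0,0,0,0],[-0.05,-1,0,0,0,0,0],[-0.1,-2,0,0,0,0,0],[-0.1,-2,0,0,0,0,0],[0,-2,1,0,0,0,0],[0,-2,1,0,0,0,0],[0,0,0,0,0,0,0],[0,0,0,0,0,0,0]]'; python3 look.py i
```

```text
tool_pos: [0.5225, 0.0016, 0.0153]
ft_force: [-0.1, -18.1, 3.4]
18.87 F [  0.1105 -17.368    3.5119] push [18.06 17.56 15.8  17.99] mean 17.35 pos [0.5225 0.0016 0.0153]
time: 19.75
tool_pos: [0.5207, -0.0939, 0.0357]
orientation: [1.0, -0.02, 0.001, -0.0]
ft_force: [-0.5, 0.4, -0.4]
gripper_width: -0.0001
19.75 pos [ 0.5207 -0.0939  0.0357] xaxis ang -0.0392 z [ 0.0015  0.0002 -1.    ] F [-0.4707  0.3568 -0.4361] w -0.0001 j [ 0.2821  0.6476 -0.2418  1.9599  0.2731  0.5637 -0.1836]
top wedge_tip [([404.8, 371.5], 0.91), ([246.3, 237.5], 0.31)]
top tray_edge [([245.0, 238.0], 0.63), ([236.2, 294.3], 0.31)]
top wedge_grip [([481.0, 302.5], 0.86), ([410.0, 323.9], 0.69), ([260.3, 238.5], 0.52)]
scene wedge_tip [([149.4, 216.7], 0.93), ([219.9, 192.0], 0.75)]
scene tray_edge [([373.8, 195.4], 0.72), ([387.1, 228.2], 0.7)]
scene wedge_grip [([161.6, 230.0], 0.92), ([284.3, 206.2], 0.79), ([223.0, 213.7], 0.75), ([367.4, 236.1], 0.72)]
```

View pics/iscene.png

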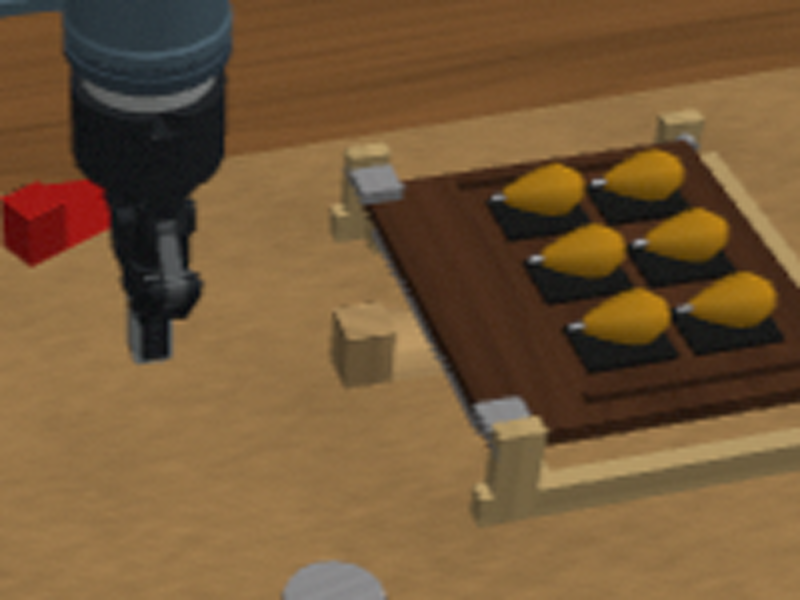

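View pics/itop.png

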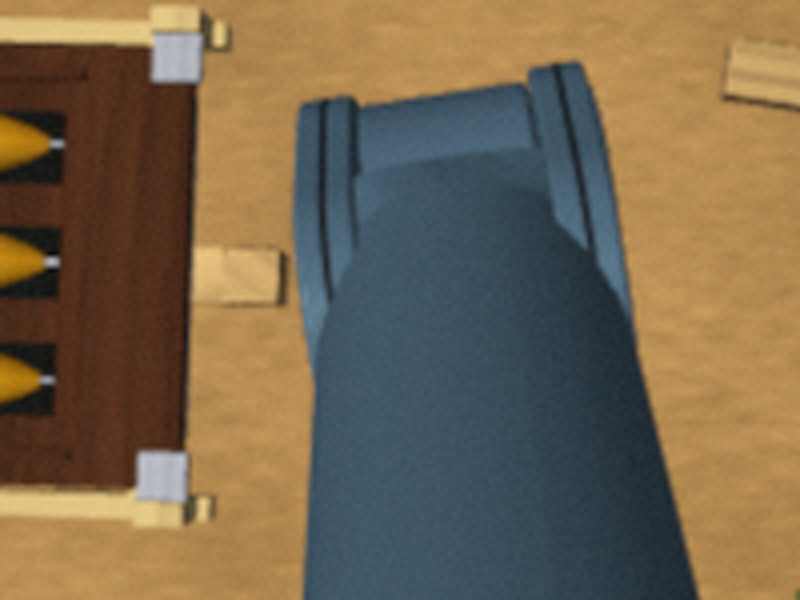

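Run:
```python
from st import *
s=get_image("scene")
for th in("offcut","jar","drop_box"): print(th,[(d["pixel"],round(d["p"],2)) for d in landmark_of(s,th)][:2])
st()
finish_job()
```

```text
offcut [([252.5, 293.8], 0.68)]
jar [([359.3, 323.3], 0.98)]
drop_box [([128.1, 291.1], 0.95)]
20.35 pos [ 0.5202 -0.0928  0.0352] xaxis ang -0.0367 z [-0.0001 -0.     -1.    ] F [ 0.4316  0.2031 -1.0476] w 0.0002 j [ 0.2796  0.6482 -0.2415  1.9603  0.2735  0.5643 -0.1837]
the job is handed in; nothing more can be done
```

I wedged the tray and handed the job in at about 20 s. The last checks point to success, but there was no verdict and two conditions were only inferred.

**What I did:** I gripped the light-wood wedge by its block and set it flat in front of the tray. I slid its thin end under the middle of the free edge while the tray still sagged, then pushed it most of the way in held. I finished with the shut fingers on the block's back face, in small steps. Sliding took about 4–6 N. The wedge then stalled and the push rose to a settled 17.4 N (readings up to 18.1 N), and I backed straight off.

**Last checks:**
- **Wedge and tray:** the pictures show the wedge straight in, near the middle of the edge, and the tray raised up to the lips.
- **Robot:** it is clear of everything; the force readings are back to noise, about 1 N.
- **Bystanders:** the offcut, jar and drop box were found within about 3 pixels of where they started.

**Not measured:** I could not measure the squeeze left after letting go. At 1 to 1.4 N per N of push it was about 17 to 25 N during the push, under the 26 N limit. I judged the tray level from the stall and the pictures, not from an angle measurement.

**Disagreement:** the networks did not find the wedge's tip once it was under the tray, so its final position is inferred from the grip block and the tool position.

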